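# Lay the tall carton down in the labelling bay

### The arm

A 6-joint arm with a two-finger parallel gripper is mounted at the origin on the work surface. World frame = base frame: x ahead of the robot, y to its left, z up, the work surface at z = 0. Lengths are in m, angles in rad, forces in N, time in s.
With the tool pointing down it reaches from about 0.35 to 0.975 m from the base axis. Payload 4.9 kg.
Tool frame: the origin (TCP) lies at the very end of the fingers, on their centre line; the grasp point (between the pads) lies 19 mm behind it; z points along the fingers, y is the line along which they close (so a half turn about z gives the same grasp; the last joint's range is limited). The gripper opens to 85 mm and grips with 20 to 120 N. Pads are 22 mm wide; open, the fingers measure 114 mm over their backs; the gripper's body (76 mm by 85 mm) begins 54 mm behind the grasp point. The pads swing forward as they close: fully open they stand 13 mm farther back than shut.
Start: joints at [-1.327, 0.053, 1.613, -0, 1.476, -0.119], TCP at [0.222, -0.584, 0.231] pointing down, gripper open.
Joint ranges: [-3.01, 3.01], [-1.01, 2.22], [0.06, 2.58], [-1.02, 4.17], [0.09, 2.62], [-3.14, 3.14]. Speed limits (rad/s): [2.57, 2.57, 3.14, 3.14, 3.14, 3.14].

### API

Orientations are given as a rotation vector (axis times angle).
In Python, from station import ctrl gives the robot as it stands.
- The arm moves only by the tool jog_arm, never from a script. Its argument "plan" is a list of rows, each a list of 7 numbers: the shift along the tool's x, y, z in units of 0.02 m (1.0 is 0.02 m), then the turn, a rotation vector about the tool's x, y, z in units of 45 degrees (1.0 is 45 degrees), then the opening, from -1 (shut) to 1 (fully open). A call has 1 to 8 rows; each row shifts and turns the commanded pose from where the row before left it, along the tool's axes as they then stand; what a row does not reach is not made up. A row lasts 1/10 s, in which the tool goes at most 50 mm and 8.59 degrees, less where a joint would pass 70% of its speed; a pose out of reach is approached as far as the arm can. A call with a number of a shift or a turn outside -1 to 1 is refused whole. A call with a gripper value outside its range is refused whole. The fingers move at their own pace and stop on an object; "grip_force" is the grip in N (left out, the last holds). Time passes only in rows, so rows that do not move let the fingers close. It gives the time, the measured TCP pose, the force, the opening and the grip force at its end, in the units of the state.
- ctrl.get_obs(): the state, without advancing time (a new reading comes with each control period).
- ctrl.get_image(name): name is "scene" or "top" or "wrist"; returns (picture, depth): 384x512x3 uint8, red, green, blue; 384x512 float32, m along the optical axis (not along the pixel's ray), 0 where there is no reading.
- ctrl.camera_info(name): a dict with "camera_matrix" (3x3 intrinsics, pixels), "rvec" (rotation vector, rad) and "tvec" (3), from world to camera coordinates, as OpenCV has them; the wrist camera has in their place "T_tool_cam" (4x4, takes a point from camera to tool coordinates, whose origin is the TCP and whose axes are the flange's). Camera axes: x right, y down, z forward; pixel columns grow to the right and rows downward; lengths in m; the calibration is good to about 2 mm. The wrist camera is an equidistant fisheye: a pixel r from the principal point sees the ray r / f radians off the axis. A picture is of the moment at which its call begins: read the wrist's pose just before it. camera_info takes no time and is no camera call.
- ctrl.finish_job(): hands the job in; it is judged then, once.
The state is a dict: "t": time; "q": joint angles; "dq": joint speeds; "effort": joint torques, N m; "tool_pos": TCP position; "tool_rot": TCP orientation; "contact_force": force on the tool from outside, world axes, zero at the start; "wrist_torque": the same for the moment, N m; "opening": finger opening in m; "grip_force": force on a finger pad.
Only numpy, scipy, OpenCV 4.12 (cv2) and the standard library are available. Lean on these libraries where they do the work, as an engineer would, in place of code of your own. Each camera call takes 0.05 s, during which the arm holds its last target. There are 200 camera calls.

### The job

Tip the tall, slim carton over with a push near its top so that it falls flat between the two tape lines of the labelling bay, towards the metal end stop; then slide it along, lying flat, until its top end rests squarely against the stop, and leave it there. Only push with the fingers: never pick the carton up, and leave everything else on the table standing where it is.

Things in the scene. Friction and masses are not known exactly. Their poses are not given: they have to be found in the camera images.
- carton: tall slim blue carton with white sealing strip: 75 mm wide (x), 45 thick (y), 170 tall (z), 0.28 to 0.56 kg. Origin: centre of its foot. Starts upright at the bay's open end, a broad face and its +y towards the stop within 0.1 rad. Once tipped in: 45 mm high, +z to the stop, origin mid in the end face farther from the stop; 22 to 50 mm is then free before the stop, less any slip in the fall
- carton_mid (a point): the middle of the same tall carton, 85 mm along its z from the foot (half-way up); axes as the carton's. The card grips: if it lies askew with a corner on the stop, pushing straight does not turn it square; moving its foot end sideways (by a fingertip pressed on the end face, or from the side) does
- bay: labelling bay, flat and fixed: two parallel black tape lines (12 mm wide, 215 long, inner edges 125 apart), an aluminium end stop across one end; the other end is open. Origin: on the table midway between the lines, which run from y = -100 mm to the stop. Its +y runs along the lines to the stop, x across. The stop's face is at y = +115 mm, 149 mm wide, 20 high
- short_carton: bystander: squat blue carton 55 x 55 x 75 mm tall, beside the bay on its +x side. Origin: centre of its underside
- oil_filter: bystander: white oil filter, a can 72 mm across and 85 mm tall, beside the bay on its -x side. Origin: centre of its underside
- bearing: bystander: steel bearing ring lying flat, 62 mm across, 18 mm high, beside the bay near its open end. Origin: centre of its underside
- spray_can: bystander: upright can 60 mm across, 170 mm tall, well to the left of the work. Origin: centre of its underside
- flat_carton: bystander: cardboard box 160 x 110 x 45 mm, well to the right of the work. Origin: centre of its underside
- tub_carton: bystander: cardboard box 90 x 60 x 100 mm tall, well to the right of the work. Origin: centre of its underside
There are look-alikes about, which are no part of the job. There is more than one size of the carton; the job needs the smallest.

How it is judged:
On the way:
1. the carton has fallen flat between the tape lines, towards the stop (angle between carton's own z axis and vertical between 1.5 and 1.64 rad and angle between carton's own x axis and vertical between 1.5 and 1.64 rad and height (world z) of carton below 0.03 m and y of carton in the frame of bay below -0.045 m and angle between the z axis of carton and the y axis of bay, either way round below 0.25 rad and x of carton in the frame of bay between -0.03 and 0.03 m and x of carton_mid in the frame of bay between -0.03 and 0.03 m and y of carton_mid in the frame of bay above -0.045 m), for 0.2 s.
At the end, for the whole second after the job is handed in: The carton lies at rest on a broad face between the tape lines (its foot and its middle within 25 mm of the bay's middle line), its top end against the stop (gap under 6 mm at its middle) and square to it within 0.07 rad; nothing else has been moved (angle between carton's own z axis and vertical between 1.52 and 1.62 rad and angle between carton's own x axis and vertical between 1.52 and 1.62 rad and height (world z) of carton below 0.027 m and y of carton in the frame of bay between -0.061 and -0.05 m and angle between the z axis of carton and the y axis of bay, either way round below 0.07 rad and linear speed of carton below 0.01 m/s and x of carton in the frame of bay between -0.025 and 0.025 m and x of carton_mid in the frame of bay between -0.025 and 0.025 m and y of carton_mid in the frame of bay above 0.022 m); the robot touches nothing.
It fails at once if the carton is lifted or carried off the table (height (world z) of carton above 0.05 m or (height (world z) of carton above 0.015 m and angle between carton's own z axis and vertical below 0.3 rad)).
It fails at once if a bystander is moved by more than 15 mm or knocked over (distance of any of short_carton, oil_filter, bearing, spray_can, flat_carton, tub_carton from where it was at the start of the episode above 0.015 m or angle between any of short_carton, oil_filter, spray_can, tub_carton's own z axis and vertical above 0.5 rad).
It also fails if it takes over 48 s, if anything falls off the work surface, if the arm or the gripper's body presses on something with over 40 N, if the wrist force passes 120 N, or if a joint passes its speed limit or range.

## Working session

There is one attempt and no reset: what is moved stays moved. The work goes in short steps, Python scripts to look and compute and a tool call to move; the robot and the scene stay as the last step left them, time stands still between calls to the robot, and variables do not carry over. Pictures are saved under pics/ and viewed, at most 10 in all, crops included, and the job is handed in when it is done.

Besides the shell and the picture viewer there is one more tool, called after "Request:" as name(argument=value, ...), one argument or row to a line, values as JSON. jog_arm: Moves the arm, as the interface text tells. Shifts and turns lie within -1 to 1; 1 stands for 0.02 m of shift or 45 degrees of turn. Its arguments: {"type":"object","properties":{"plan":{"type":"array"},"grip_force":{"type":"number"}},"required":["plan"]}

```bash
mkdir -p pics; cat > h.py <<'E'
from station import ctrl
import numpy as np, cv2
from scipy.spatial.transform import Rotation as R
def snap(n,f):
    im,d=ctrl.get_image(n); cv2.imwrite(f'pics/{f}.png',im[:,:,::-1]); np.save(f'pics/{f}.npy',d); return im,d
def cam(n):
    c=ctrl.camera_info(n); return np.array(c['camera_matrix']),R.from_rotvec(np.ravel(c['rvec'])).as_matrix(),np.ravel(c['tvec'])
def ray(n,uv,z):
    K,Rm,t=cam(n); uv=np.atleast_2d(uv).astype(float)
    d=np.c_[uv,np.ones(len(uv))]@np.linalg.inv(K).T@Rm; o=-Rm.T@t
    return o+d*((z-o[2])/d[:,2])[:,None]
def cloud(n,d):
    K,Rm,t=cam(n); v,u=np.mgrid[:d.shape[0],:d.shape[1]]
    p=np.stack([(u-K[0,2])/K[0,0]*d,(v-K[1,2])/K[1,1]*d,d],-1)
    return (p-t)@Rm
E
python3 - <<'E'
from h import *
for n in('top','scene'): snap(n,n+'0')
a=cv2.imread('pics/top0.png');b=cv2.imread('pics/scene0.png')
o=ctrl.get_obs();print(o['t'],o['tool_pos'],o['tool_rot'])
E
```

```text
0.1 [ 0.22166684 -0.58375686  0.23015812] [-3.08818478e+00 -5.66377100e-01  1.52566618e-04]
```

View pics/top0.png

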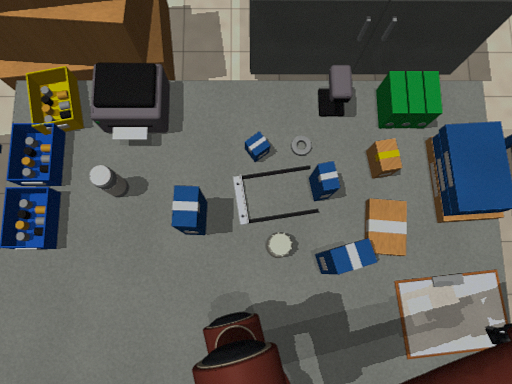

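View pics/scene0.png

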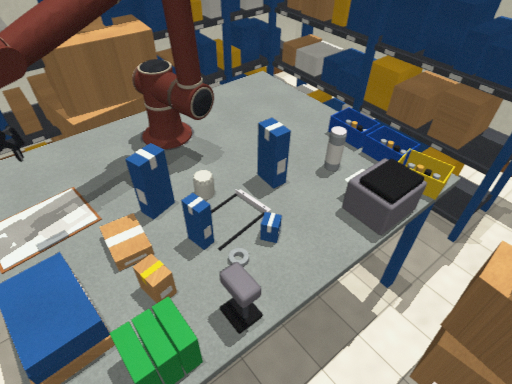

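Candidates for the tall carton, in top-view pixels:
- (324,181), at the bay's open end, the smallest.
- (189,210), a bigger blue carton left of the stop.
- (347,257), a bigger blue carton near the flat box.
- (258,146), the squat bystander.

I choose (324,181). The stop is at (240,200), and the tape lines run from there to about (310,168) and (318,211). Next I'll measure these and check the choice in a crop.

```bash
cat > m.py <<'E'
from h import *
im=cv2.imread('pics/top0.png');d=np.load('pics/top0.npy')
P=cloud('top',d);hsv=cv2.cvtColor(im,cv2.COLOR_BGR2HSV)
print('cam',-cam('top')[1].T@cam('top')[2],'table z',np.median(P[300:340,100:180,2]))
# tapes
m=((hsv[...,2]<45)&(np.abs(P[...,2])<.012)).astype(np.uint8); 
roi=np.zeros_like(m);roi[155:230,235:325]=1
n,l,s,c=cv2.connectedComponentsWithStats(m*roi)
for i in range(1,n):
    if s[i,4]>60:
        v,u=np.where(l==i); W=ray('top',np.c_[u,v],0.)[:,:2]
        vx,vy,x0,y0=cv2.fitLine(W.astype(np.float32),cv2.DIST_HUBER,0,.01,.01).ravel()
        t=(W-[x0,y0])@[vx,vy]; print('tape',s[i],[vx,vy],[x0,y0],np.percentile(t,[0.5,99.5]))
# stop
m=((P[...,2]>.01)&(P[...,2]<.03)).astype(np.uint8);r=np.zeros_like(m);r[165:235,225:258]=1
v,u=np.where(m*r); W=P[v,u][:,:2]; print('stop',len(v),cv2.minAreaRect(W.astype(np.float32)))
# objects by height
for nm,(u0,v0,u1,v1),(a,b) in [('carton',(295,150,350,210),(.155,.19)),('short',(235,125,280,165),(.065,.085)),('filter',(262,225,300,262),(.075,.095)),('bearing',(285,130,318,160),(.01,.025)),('flat',(360,190,412,262),(.035,.055)),('tub',(360,130,405,180),(.09,.11)),('bigA',(165,175,215,240),(.15,.3)),('bigB',(310,235,382,280),(.15,.3))]:
    q=P[v0:v1,u0:u1].reshape(-1,3);q=q[(q[:,2]>a)&(q[:,2]<b)]
    print(nm,len(q),np.median(q[:,2]) if len(q) else 0,cv2.minAreaRect(q[:,:2].astype(np.float32)) if len(q) else 0)
E
python3 m.py
python3 -c "
import cv2;a=cv2.imread('pics/scene0.png')[100:290,110:310];b=cv2.imread('pics/top0.png')[120:270,220:390]
a=cv2.resize(a,(400,380));b=cv2.resize(b,(400,380*1));cv2.imwrite('pics/c0.png',cv2.hconcat([a,b]))"
```

```text
cam [0.34429447 0.01881222 1.22956723] table z 0.000755018510374807
tape [242 166  68  13 206] [np.float32(0.14994018), np.float32(-0.9886951)] [np.float32(0.642396), np.float32(-0.07270676)] [-0.10550669  0.10388031]
tape [249 209  69  14 216] [np.float32(0.15099378), np.float32(-0.9885347)] [np.float32(0.5067514), np.float32(-0.09183771)] [-0.1035416   0.10487333]
stop 77 ((0.5585253238677979, 0.03452838212251663), (0.14973202347755432, 0.02256586216390133), 8.465682983398438)
carton 507 0.16962515730272026 ((0.5919528603553772, -0.20043544471263885), (0.07513812929391861, 0.04611005634069443), 11.094772338867188)
short 360 0.07469742649574994 ((0.7127413153648376, -0.014728598296642303), (0.057994693517684937, 0.0561135858297348), 35.37626266479492)
filter 424 0.0848702631357826 ((0.417928010225296, -0.07563074678182602), (0.0642068088054657, 0.06373634189367294), 88.50072479248047)
bearing 250 0.017656188993046853 ((0.7256235480308533, -0.1509823203086853), (0.06092221662402153, 0.06040220707654953), 18.397096633911133)
flat 2050 0.04527164653998758 ((0.46876364946365356, -0.3916501998901367), (0.11201780289411545, 0.1609516143798828), 85.66027069091797)
tub 674 0.09977408632953438 ((0.6708399653434753, -0.3899184763431549), (0.09111849963665009, 0.06214044615626335), 9.373702049255371)
bigA 1238 0.2309252344016572 ((0.5032192468643188, 0.16884905099868774), (0.06196298077702522, 0.10238465666770935), 87.54720306396484)
bigB 1227 0.23129062776162096 ((0.3780183494091034, -0.23926039040088654), (0.061783578246831894, 0.10256129503250122), 16.943851470947266)
```

View pics/c0.png

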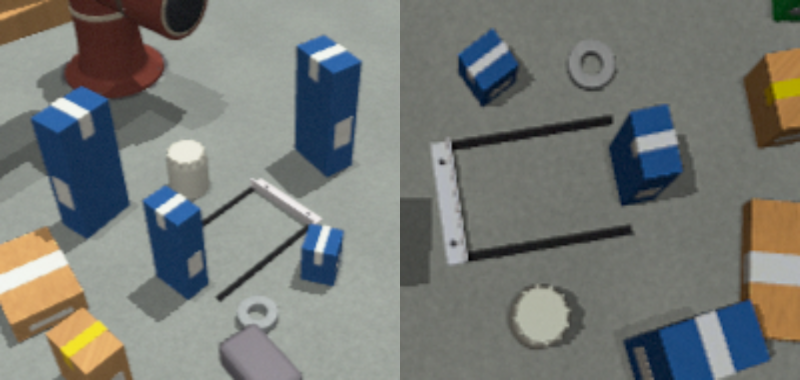

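The crop confirms the choice. The carton at (324,181) is 170 mm tall, measures 75x46 mm on top and stands at the bay's open end; the look-alikes are 231 mm tall.

In the bay frame its centre is x≈0, y≈-112 mm, with a yaw of about +2.4°. I'll turn the tool so the finger line lies across the carton, then move in behind it.

Request:
jog_arm(
  plan=[
    [0, 0, 0, 0, 0, -0.19, -0.06],
    [0, 0, 0, 0, 0, -0.19, -0.06],
    [0, 0, 0, 0, 0, -0.19, -0.06],
    [0, 0, 0, 0, 0, -0.19, -0.06],
    [0, 0, 0, 0, 0, -0.19, -0.06],
    [0, 0, 0, 0, 0, -0.19, -0.06],
    [0, 0, 0, 0, 0, -0.19, -0.06],
    [0, 0, 0, 0, 0, -0.19, -0.06],
  ],
)

```text
t: 0.9
tool_pos: [0.2217, -0.5839, 0.2306]
tool_rot: [-2.23, -2.212, -0.001]
contact_force: [0.1, -0.2, -0.2]
opening: 0.0398
grip_force: 0.0
```

Request:
jog_arm(
  plan=[
    [0, 0, 0, 0, 0, -0.135, -0.06],
    [0, 0, 0, 0, 0, -0.135, -0.06],
    [0.53, 1, 0, 0, 0, 0, -0.06],
    [0.53, 1, 0, 0, 0, 0, -0.06],
    [0.53, 1, 0, 0, 0, 0, -0.06],
    [0.53, 1, 0, 0, 0, 0, -0.06],
    [0.53, 1, 0, 0, 0, 0, -0.06],
    [0.53, 1, 0, 0, 0, 0, -0.06],
  ],
)

```text
t: 1.7
tool_pos: [0.3275, -0.4974, 0.2306]
tool_rot: [-1.991, -2.429, -0.001]
contact_force: [-0.7, -1.0, 0.5]
opening: 0.0399
grip_force: 0.0
```

Request:
jog_arm(
  plan=[
    [0.53, 1, 0, 0, 0, 0, -0.06],
    [0.53, 1, 0, 0, 0, 0, -0.06],
    [0.53, 1, 0, 0, 0, 0, -0.06],
    [0.53, 1, 0, 0, 0, 0, -0.06],
    [0.53, 1, 0, 0, 0, 0, -0.06],
    [0.53, 1, 0, 0, 0, 0, -0.06],
    [0.53, 1, 0, 0, 0, 0, -0.06],
    [0, 0, 0, 0, 0, 0, -0.06],
  ],
)

```text
t: 2.5
tool_pos: [0.451, -0.3963, 0.2306]
tool_rot: [-1.987, -2.432, -0.001]
contact_force: [0.2, -0.7, -0.3]
opening: 0.0404
grip_force: 0.0
```

Request:
jog_arm(
  plan=[
    [0.53, 0.98, 0, 0, 0, 0, -0.06],
    [0.53, 0.98, 0, 0, 0, 0, -0.06],
    [0.53, 0.98, 0, 0, 0, 0, -0.06],
    [0.53, 0.98, 0, 0, 0, 0, -0.06],
    [0.53, 0.98, 0, 0, 0, 0, -0.06],
    [0.53, 0.98, 0, 0, 0, 0, -0.06],
    [0.53, 0.98, 0, 0, 0, 0, -0.06],
    [0.53, 0.98, 0, 0, 0, 0, -0.06],
  ],
)

```text
t: 3.3
tool_pos: [0.5867, -0.2842, 0.2307]
tool_rot: [-1.991, -2.429, 0.001]
contact_force: [-0.3, -1.5, -0.0]
opening: 0.0399
grip_force: 0.0
```

Request:
jog_arm(
  plan=[
    [0.53, 0.98, 0, 0, 0, 0, -0.06],
    [0, 0, 0.85, 0, 0, 0, -0.06],
    [0, 0, 0.85, 0, 0, 0, -0.06],
    [0, 0, 0.85, 0, 0, 0, -0.06],
    [0, 0, 0.85, 0, 0, 0, -0.06],
    [0, 0, 0.85, 0, 0, 0, -0.06],
    [0, 0, 0, 0, 0, 0, -0.06],
  ],
)

```text
t: 4.0
tool_pos: [0.6015, -0.2691, 0.1417]
tool_rot: [-1.988, -2.424, 0.002]
contact_force: [0.4, -1.0, 0.1]
opening: 0.0402
grip_force: 0.0
```

```bash
python3 - <<'E'
from h import *
o=ctrl.get_obs();print(o['tool_pos'],R.from_rotvec(o['tool_rot']).as_matrix().round(3).tolist(),o['contact_force'])
snap('top','t1');snap('scene','s1')
a=cv2.imread('pics/s1.png')[80:270,80:310];b=cv2.imread('pics/t1.png')[100:290,200:430]
cv2.imwrite('pics/c1.png',cv2.hconcat([cv2.resize(a,(400,330)),cv2.resize(b,(400,330))]))
E
```

```text
[ 0.60148306 -0.2691013   0.14169164] [[-0.196, 0.981, -0.006], [0.981, 0.196, 0.003], [0.005, -0.005, -1.0]] [ 0.37257675 -0.99394376  0.10887524]
```

View pics/c1.png

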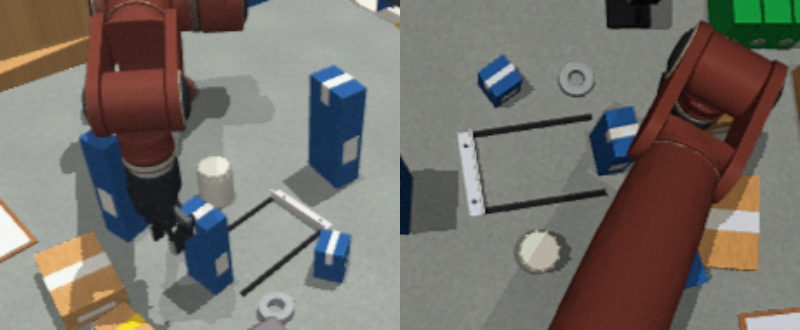

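The view shows the fingers behind the carton near its top, clear of the neighbours. Now I'll push slowly.

Request:
jog_arm(
  plan=[
    [0.3, 0.2, 0, 0, 0, 0, -0.06],
    [0.3, 0, 0, 0, 0, 0, -0.06],
    [0.3, 0, 0, 0, 0, 0, -0.06],
    [0.3, 0, 0, 0, 0, 0, -0.06],
    [0.2, 0, 0, 0, 0, 0, -0.06],
    [0.2, 0, 0, 0, 0, 0, -0.06],
    [0.2, 0, 0, 0, 0, 0, -0.06],
    [0.2, 0, 0, 0, 0, 0, -0.06],
  ],
)

```text
t: 4.9
tool_pos: [0.6, -0.2298, 0.1465]
tool_rot: [1.991, 2.429, -0.0]
contact_force: [0.9, 0.4, 0.7]
opening: 0.04
grip_force: 0.3
```

Request:
jog_arm(
  plan=[
    [0.2, 0, 0, 0, 0, 0, -0.06],
    [0.2, 0, 0, 0, 0, 0, -0.06],
    [0.2, 0, 0, 0, 0, 0, -0.06],
    [0.2, 0, 0, 0, 0, 0, -0.06],
  ],
)

```text
t: 5.3
tool_pos: [0.5967, -0.2139, 0.1463]
tool_rot: [-1.991, -2.43, -0.0]
contact_force: [-0.1, -0.7, 0.5]
opening: 0.0402
grip_force: 0.2
```

```bash
cat > l.py <<'E'
from h import *
import sys
f=sys.argv[1]
snap('top','t'+f);snap('scene','s'+f)
a=cv2.imread(f'pics/s{f}.png')[100:270,120:310];b=cv2.imread(f'pics/t{f}.png')[110:280,210:400]
cv2.imwrite(f'pics/c{f}.png',cv2.hconcat([cv2.resize(a,(400,358)),cv2.resize(b,(400,358))]))
E
python3 l.py 2
```

```text
(no output)
```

View pics/c2.png

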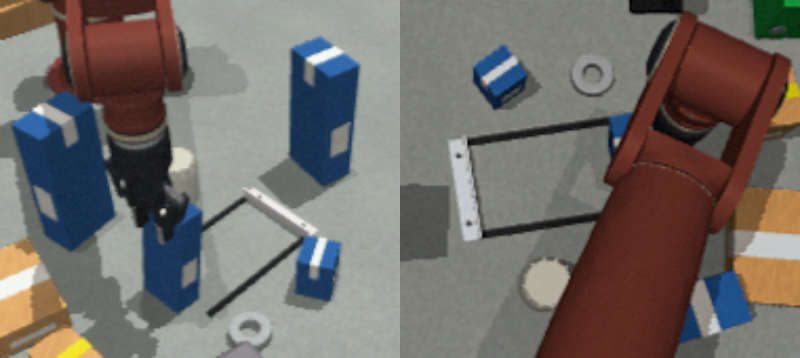

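```bash
python3 - <<'E'
from h import *
for f in ('scene0','s1','s2'):
    im=cv2.imread(f'pics/{f}.png');d=np.load(f'pics/{f}.npy');P=cloud('scene',d);h=cv2.cvtColor(im,cv2.COLOR_BGR2HSV)
    m=(h[...,0]>100)&(h[...,0]<125)&(h[...,1]>120)&(d>0)&(abs(P[...,0]-.59)<.07)&(P[...,1]>-.3)&(P[...,1]<-.05)
    q=P[m]
    for a in (.02,.06,.1,.13,.15,.165):
        s=q[abs(q[:,2]-a)<.008]; print(f,a,len(s),s[:,:2].min(0).round(3) if len(s) else '',s[:,:2].max(0).round(3)if len(s) else '')
    print(q[:,2].max())
E
```

```text
scene0 0.02 76 [ 0.569 -0.23 ] [ 0.635 -0.175]
scene0 0.06 55 [ 0.569 -0.231] [ 0.635 -0.172]
scene0 0.1 92 [ 0.568 -0.23 ] [ 0.634 -0.175]
scene0 0.13 98 [ 0.567 -0.23 ] [ 0.635 -0.174]
scene0 0.15 82 [ 0.568 -0.23 ] [ 0.635 -0.174]
scene0 0.165 262 [ 0.558 -0.23 ] [ 0.634 -0.175]
0.17293859873041714
s1 0.02 70 [ 0.567 -0.229] [ 0.635 -0.175]
s1 0.06 55 [ 0.569 -0.229] [ 0.635 -0.174]
s1 0.1 91 [ 0.573 -0.229] [ 0.636 -0.174]
s1 0.13 77 [ 0.593 -0.224] [ 0.636 -0.173]
s1 0.15 65 [ 0.61  -0.222] [ 0.634 -0.174]
s1 0.165 246 [ 0.555 -0.223] [ 0.636 -0.174]
0.24714003351519312
s2 0.02 95 [ 0.567 -0.227] [ 0.634 -0.174]
s2 0.06 67 [ 0.568 -0.222] [ 0.634 -0.165]
s2 0.1 107 [ 0.564 -0.217] [ 0.632 -0.161]
s2 0.13 90 [ 0.56  -0.214] [ 0.632 -0.154]
s2 0.15 69 [ 0.572 -0.221] [ 0.631 -0.152]
s2 0.165 91 [ 0.575 -0.206] [ 0.63  -0.151]
0.2403317017219794
```

The view shows the carton tilting, by about 8° from the depth, with its foot still in place. I'll keep pushing past the balance point at 15°.

Request:
jog_arm(
  plan=[
    [0.2, 0, 0, 0, 0, 0, -0.06],
    [0.2, 0, 0, 0, 0, 0, -0.06],
    [0.2, 0, 0, 0, 0, 0, -0.06],
    [0.2, 0, 0, 0, 0, 0, -0.06],
    [0.2, 0, 0, 0, 0, 0, -0.06],
    [0.2, 0, 0, 0, 0, 0, -0.06],
    [0.2, 0, 0, 0, 0, 0, -0.06],
    [0, 0, 0, 0, 0, 0, -0.06],
  ],
)

```text
t: 6.2
tool_pos: [0.5911, -0.1861, 0.1462]
tool_rot: [-1.99, -2.43, -0.0]
contact_force: [0.5, 0.6, 0.4]
opening: 0.04
grip_force: 0.0
```

Request:
jog_arm(
  plan=[
    [0, 0, 0, 0, 0, 0, -0.06],
    [0, 0, 0, 0, 0, 0, -0.06],
    [0, 0, 0, 0, 0, 0, -0.06],
  ],
)

```text
t: 6.5
tool_pos: [0.5913, -0.1869, 0.1463]
tool_rot: [1.991, 2.43, -0.0]
contact_force: [1.5, 0.6, 0.9]
opening: 0.0401
grip_force: 0.0
```

```bash
python3 l.py 3
```

```text
(no output)
```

View pics/c3.png

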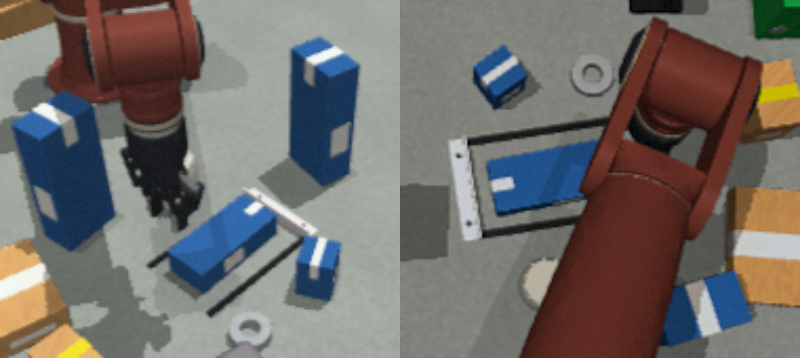

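The carton lies flat between the lines. I'll back off, then measure where it lies.

Request:
jog_arm(
  plan=[
    [-1, 0, 0, 0, 0, 0, -0.06],
    [-1, 0, 0, 0, 0, 0, -0.06],
    [-1, 0, 0, 0, 0, 0, -0.06],
    [0, 0, 0, 0, 0, 0, -0.06],
  ],
)

```text
t: 7.0
tool_pos: [0.6034, -0.2492, 0.1464]
tool_rot: [1.995, 2.426, -0.001]
contact_force: [-0.4, -0.4, 0.3]
opening: 0.0404
grip_force: 0.0
```

```bash
cat > p.py <<'E'
from h import *
import sys
f=sys.argv[1]
O=np.array([.5757,-.0897]);yd=np.array([-.1505,.9886]);yd/=np.linalg.norm(yd);xd=np.array([yd[1],-yd[0]])
Q=[]
for n in('top','scene'):
    im,d=snap(n,n+f);P=cloud(n,d);h=cv2.cvtColor(im,cv2.COLOR_RGB2HSV)
    B=(P[...,:2]-O)@np.c_[xd,yd]
    m=(abs(P[...,2]-.045)<.006)&(d>0)&(abs(B[...,0])<.065)&(abs(B[...,1])<.14)&(h[...,2]>40)
    k,l,s,c=cv2.connectedComponentsWithStats(m.astype(np.uint8)); i=1+np.argmax(s[1:,4])
    w=B[l==i]; r=cv2.minAreaRect(w.astype(np.float32)); print(n,len(w),'bay ctr',np.round(r[0],4),'size',np.round(r[1],4),'ang',round(r[2],2))
    for y in np.arange(-.08,.12,.02):
        s=w[abs(w[:,1]-y)<.01]
        if len(s)>8: print('  y%.2f x %.4f %.4f'%(y,*np.percentile(s[:,0],[1,99])))
o=ctrl.get_obs();T=R.from_rotvec(o['tool_rot']).as_matrix()
print('t',o['t'],'tool bay',(np.array(o['tool_pos'])[:2]-O)@np.c_[xd,yd],o['tool_pos'],'toolx dir in bay',T[:2,0]@np.c_[xd,yd])
E
python3 p.py 4
```

```text
top 1446 bay ctr [-0.005   0.0046] size [0.0757 0.1707] ang 2.09
  y-0.08 x -0.0396 0.0335
  y-0.06 x -0.0400 0.0337
  y-0.04 x -0.0402 0.0334
  y-0.02 x -0.0408 0.0330
  y0.00 x -0.0421 0.0312
  y0.02 x -0.0432 0.0309
  y0.04 x -0.0435 0.0304
  y0.06 x -0.0441 0.0294
  y0.08 x -0.0453 0.0280
scene 910 bay ctr [-0.0041  0.0026] size [0.0785 0.1715] ang 2.6
  y-0.08 x -0.0362 0.0368
  y-0.06 x -0.0383 0.0359
  y-0.04 x -0.0401 0.0351
  y-0.02 x -0.0399 0.0348
  y0.00 x -0.0404 0.0344
  y0.02 x -0.0411 0.0321
  y0.04 x -0.0416 0.0321
  y0.06 x -0.0433 0.0313
  y0.08 x -0.0436 0.0312
t 7.1 tool bay [ 0.00337719 -0.15938115] [ 0.60302583 -0.24675749  0.14610069] toolx dir in bay [-0.04505492  0.99898438]
```

The carton's centre is at bay (-4.5, +4) mm, it lies 2.3° askew and has about 26 mm free. I'll square the tool to the bay, lower it and push the foot end with both fingertips.

Request:
jog_arm(
  plan=[
    [0, -0.2, 0.94, 0, 0, 0.057, -0.06],
    [0, 0, 0.94, 0, 0, 0, -0.06],
    [0, 0, 0.94, 0, 0, 0, -0.06],
    [0, 0, 0.94, 0, 0, 0, -0.06],
    [0, 0, 0.94, 0, 0, 0, -0.06],
    [0, 0, 0.94, 0, 0, 0, -0.06],
    [0, 0, 0.94, 0, 0, 0, -0.06],
    [0, 0, 0, 0, 0, 0, -0.06],
  ],
)

```text
t: 7.9
tool_pos: [0.5967, -0.2446, 0.0112]
tool_rot: [-2.04, -2.38, 0.002]
contact_force: [-0.0, 0.4, -1.0]
opening: 0.0404
grip_force: 0.0
```

Request:
jog_arm(
  plan=[
    [0.6, 0, 0, 0, 0, 0, -0.06],
    [0.6, 0, 0, 0, 0, 0, -0.06],
    [0.6, 0, 0, 0, 0, 0, -0.06],
    [0.6, 0, 0, 0, 0, 0, -0.06],
    [0.6, 0, 0, 0, 0, 0, -0.06],
    [0.2, 0, 0, 0, 0, 0, -0.06],
    [0.2, 0, 0, 0, 0, 0, -0.06],
    [0, 0, 0, 0, 0, 0, -0.06],
  ],
)

```text
t: 8.7
tool_pos: [0.5888, -0.1789, 0.0148]
tool_rot: [2.045, 2.385, 0.0]
contact_force: [-0.2, -0.7, -0.0]
opening: 0.0402
grip_force: 0.0
```

```bash
python3 p.py 5
```

```text
top 1032 bay ctr [-0.0051  0.0198] size [0.076  0.1437] ang 1.56
  y-0.04 x 0.0013 0.0343
  y-0.02 x -0.0301 0.0337
  y0.00 x -0.0416 0.0319
  y0.02 x -0.0424 0.0308
  y0.04 x -0.0430 0.0311
  y0.06 x -0.0425 0.0301
  y0.08 x -0.0445 0.0288
  y0.10 x -0.0371 0.0279
scene 687 bay ctr [-0.0036  0.0058] size [0.0779 0.1693] ang 2.13
  y-0.06 x 0.0266 0.0377
  y-0.04 x -0.0210 0.0365
  y-0.02 x -0.0404 0.0344
  y0.00 x -0.0400 0.0341
  y0.02 x -0.0407 0.0335
  y0.04 x -0.0408 0.0334
  y0.06 x -0.0405 0.0329
  y0.08 x -0.0428 0.0307
t 8.8 tool bay [-0.00048913 -0.09051396] [ 0.58883893 -0.1792566   0.01477271] toolx dir in bay [-0.00170725  0.99999854]
```

Request:
jog_arm(
  plan=[
    [0.15, 0, 0, 0, 0, 0, -0.06],
    [0.15, 0, 0, 0, 0, 0, -0.06],
    [0.15, 0, 0, 0, 0, 0, -0.06],
    [0.15, 0, 0, 0, 0, 0, -0.06],
    [0.15, 0, 0, 0, 0, 0, -0.06],
    [0.15, 0, 0, 0, 0, 0, -0.06],
  ],
)

```text
t: 9.4
tool_pos: [0.5861, -0.1611, 0.0148]
tool_rot: [2.045, 2.384, 0.0]
contact_force: [1.0, -2.1, -0.2]
opening: 0.0403
grip_force: 1.2
```

Request:
jog_arm(
  plan=[
    [0.1, 0, 0, 0, 0, 0, -0.06],
    [0.1, 0, 0, 0, 0, 0, -0.06],
  ],
)

```text
t: 9.6
tool_pos: [0.5855, -0.1572, 0.0148]
tool_rot: [2.045, 2.385, 0.0]
contact_force: [0.1, -2.5, 0.2]
opening: 0.0402
grip_force: 1.3
```

```bash
python3 p.py 6
```

```text
top 1029 bay ctr [-0.0021  0.0429] size [0.0757 0.1389] ang 0.16
  y-0.02 x 0.0069 0.0353
  y0.00 x -0.0266 0.0348
  y0.02 x -0.0384 0.0346
  y0.04 x -0.0394 0.0344
  y0.06 x -0.0391 0.0346
  y0.08 x -0.0386 0.0352
  y0.10 x -0.0397 0.0344
scene 650 bay ctr [-0.0005  0.0272] size [0.0781 0.1696] ang 0.23
  y-0.04 x 0.0303 0.0375
  y-0.02 x -0.0157 0.0372
  y0.00 x -0.0369 0.0377
  y0.02 x -0.0384 0.0363
  y0.04 x -0.0383 0.0361
  y0.06 x -0.0394 0.0356
  y0.08 x -0.0379 0.0360
  y0.10 x -0.0376 0.0362
t 9.7 tool bay [-0.00050037 -0.06792324] [ 0.58542788 -0.15692489  0.01475882] toolx dir in bay [-0.00209161  0.99999768]
```

The carton is square to the stop now, with about 2–3 mm left. I'll creep in until the force rises.

Request:
jog_arm(
  plan=[
    [0.05, 0, 0, 0, 0, 0, -0.06],
    [0.05, 0, 0, 0, 0, 0, -0.06],
    [0, 0, 0, 0, 0, 0, -0.06],
  ],
)

```text
t: 10.0
tool_pos: [0.5852, -0.1556, 0.0148]
tool_rot: [2.045, 2.384, -0.0]
contact_force: [0.2, -2.8, 0.2]
opening: 0.0405
grip_force: 1.5
```

Request:
jog_arm(
  plan=[
    [0.05, 0, 0, 0, 0, 0, -0.06],
    [0, 0, 0, 0, 0, 0, -0.06],
  ],
)

```text
t: 10.2
tool_pos: [0.5851, -0.1556, 0.0148]
tool_rot: [2.044, 2.383, -0.002]
contact_force: [0.6, -6.4, -1.1]
opening: 0.0403
grip_force: 3.2
```

Request:
jog_arm(
  plan=[
    [0.05, 0, 0, 0, 0, 0, -0.06],
    [0, 0, 0, 0, 0, 0, -0.06],
  ],
)

```text
t: 10.4
tool_pos: [0.5851, -0.1555, 0.0151]
tool_rot: [2.043, 2.382, -0.004]
contact_force: [-0.3, -10.5, -0.6]
opening: 0.0404
grip_force: 4.6
```

It's seated firmly: the tool has stopped advancing and the force is climbing. I'll retreat straight back, lift, and check.

Request:
jog_arm(
  plan=[
    [-0.2, 0, 0, 0, 0, 0, -0.06],
    [-0.8, 0, 0, 0, 0, 0, -0.06],
    [-1, 0, 0, 0, 0, 0, -0.06],
    [-1, 0, 0, 0, 0, 0, -0.06],
    [-0.3, 0, -1, 0, 0, 0, -0.06],
    [0, 0, -1, 0, 0, 0, -0.06],
    [0, 0, -1, 0, 0, 0, -0.06],
    [0, 0, 0, 0, 0, 0, -0.06],
  ],
)

```text
t: 11.2
tool_pos: [0.5973, -0.2213, 0.0784]
tool_rot: [2.042, 2.379, 0.003]
contact_force: [1.5, -0.4, 0.4]
opening: 0.0404
grip_force: 0.0
```

```bash
python3 p.py 7; python3 l.py 8
```

```text
top 1449 bay ctr [-0.0018  0.0291] size [0.0758 0.1706] ang 0.16
  y-0.06 x -0.0385 0.0332
  y-0.04 x -0.0384 0.0340
  y-0.02 x -0.0392 0.0344
  y0.00 x -0.0390 0.0345
  y0.02 x -0.0393 0.0351
  y0.04 x -0.0386 0.0340
  y0.06 x -0.0392 0.0350
  y0.08 x -0.0393 0.0349
  y0.10 x -0.0394 0.0347
scene 867 bay ctr [-0.0006  0.0273] size [0.0779 0.1719] ang 0.47
  y-0.06 x -0.0275 0.0368
  y-0.04 x -0.0371 0.0361
  y-0.02 x -0.0387 0.0365
  y0.00 x -0.0371 0.0358
  y0.02 x -0.0376 0.0374
  y0.04 x -0.0378 0.0377
  y0.06 x -0.0385 0.0363
  y0.08 x -0.0370 0.0371
  y0.10 x -0.0381 0.0371
t 11.3 tool bay [-0.00039492 -0.13144409] [ 0.59509211 -0.21970635  0.07474077] toolx dir in bay [-0.00117897  0.99999925]
```

View pics/c8.png

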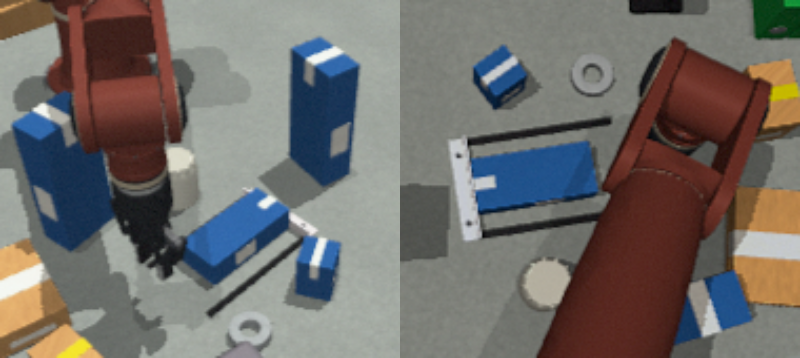

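The carton lies square against the stop, midway between the tape lines. The bystanders stand where they were, and the tool is clear.

```bash
python3 -c "
from station import ctrl;print(ctrl.finish_job())"
```

```text
the job is handed in; nothing more can be done
None
```

The job is handed in at about 11 s: the carton lies flat with its top end against the stop, square to within about 0.5° and 1–2 mm off the middle line by my camera measurement; nothing else was seen to move, and no verdict came back.

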